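Arm the board tester at its guarded switch

TASK

Arm the high-voltage board tester: at the switch box with the red hood, swing the hood well open, flip the toggle beneath it all the way over towards the hinge side, then shut the red hood fully again. Leave the yellow-hooded switch box alone.

Things in the scene. Friction and masses are not known exactly. Their poses are not given: they have to be found in the camera images.
- hv_unit: Switch box with the RED hood, fixed: grey, 110 (x) x 160 (y) x 45 mm high, flat top. Origin at the centre of its underside; z up; at yaw 0 x points away from the robot, y to its left. The box points below are in this frame, mm. An equal box with a yellow hood stands beside it; they trade places and turn up to 20 deg either way.
- hv_hood (a joint): Red hood's angle, rad: 0 shut, stop at 1.65 (open). Upside-down tray 62 (x) x 85 (y) mm, about 70 g, top at box z 93. Hinge line parallel to box x through box (0, 45, 53); its far edge (y -40) rises and swings over to +y. Lightly damped, does not hold: let go below about 1.1 it falls shut, above it falls open. When open it can be pushed over from behind and falls shut.
- hv_tab (a point): Pinch point of the red lift tab: a fin 12 mm thick (box x), 18 mm deep, rising outward at 45 deg from the middle of the hood's upper edge opposite the hinge; sticks out 32 mm, this point 24 mm out. Box (0, -57, 110) shut, (0, 111, 150) open (fin's end at y 126); 117 mm from the hinge line; midway the fin's end passes z 180. Vertical fingers closing along box x can pinch it and let it turn.
- hv_toggle (a joint): Angle of the toggle under the red hood, rad: 0 off, leaning 23 deg to box -y (away from the hinge); 0.8 on, leaning 23 deg to +y (towards the hinge). May start up to 0.1. Stays where it is left; about 1 N at the ball pushes it over.
- hv_ball (a point): Centre of the 13 mm steel ball on the end of the toggle under the red hood. Lever 30 mm long, 8 mm thick, pivot at box (0, 0, 47); ball at box (0, -12, 75) when off, (0, 12, 75) when on. With the hood open the box top around it is free.
- fan_tab (a point): Pinch point of the YELLOW hood's tab, on the other, otherwise equal switch box, which is to be left alone: at (0, -57, 110) mm in that box's frame while its hood is shut.
There are look-alikes about, which are no part of the job. Leave any green or turquoise look-alike of the hv_unit alone.

How it is judged:
By the outcome, as a careful person would: the job done as asked, in the order asked, and still so for the second after the job is handed in, with the robot touching nothing.
It also fails if it takes over 58 s, if anything falls off the work surface, if the arm or the gripper's body presses on something with over 40 N, if the wrist force passes 120 N, or if a joint passes its speed limit or range.

ROBOT

A 7-joint arm with a two-finger parallel gripper is mounted at the origin on the work surface. World frame = base frame: x ahead of the robot, y to its left, z up, the work surface at z = 0. Lengths are in m, angles in rad, forces in N, time in s.
With the tool pointing down it reaches from about 0.35 to 0.9 m from the base axis. Payload 8.1 kg.
Tool frame: the origin (TCP) lies midway between the tips of the shut fingers; the grasp point (between the pads) lies 19 mm behind it; z points along the fingers, y is the line along which they close (so a half turn about z gives the same grasp; the last joint's range is limited). The gripper opens to 92 mm and grips with 3 to 60 N. Pads are 19 mm wide; open, the fingers measure 130 mm over their backs; the gripper's body (75 mm by 190 mm) begins 47 mm behind the grasp point.
Start: joints at [-1.393, 0.434, 0.025, 1.573, -0.012, 1.134, -0.075], TCP at [0.173, 0.601, 0.227] pointing down, gripper open.
Joint ranges: [-2.62, 2.62], [-0.44, 2.09], [-1.27, 1.32], [0.08, 2.57], [-1.32, 4.46], [0.12, 2], [-2.74, 2.74]. Speed limits (rad/s): [2.22, 2.22, 3.01, 3.01, 3.14, 3.14, 3.14].

INTERFACE

Orientations are given as a rotation vector (axis times angle).
In Python, from cell import arm gives the robot as it stands.
- The arm moves only by the tool move_arm, never from a script. Its argument "motion" is a list of rows, each an object of numbers: "tx", "ty", "tz": the shift along the tool's x, y, z normalised to -1 to 1, where 1 is 1000 mm; "twist": the turn about the tool's z normalised to -1 to 1, where 1 is pi/2 rad. In form: [{"tx": .., "ty": .., "tz": .., "twist": ..}, ...]. A call has 1 to 12 rows; each row shifts and turns the commanded pose from where the row before left it, along the tool's axes as they then stand; what a row does not reach is not made up. A row lasts 1/10 s, in which the tool goes at most 50 mm and 8.59 degrees, less where a joint would pass 70% of its speed; a pose out of reach is approached as far as the arm can. A call with a number of a shift or a turn outside -1 to 1 is refused whole. A call with a gripper value outside its range is refused whole. "gripper" is the gripper's target within -1 to 1 (shut at 1, half-way at 0, fully open at -1), set as the call begins (left out, the last holds). The fingers move at their own pace and stop on an object; "squeeze" is the grip in N (left out, the last holds). Time passes only in rows, so rows that do not move let the fingers close. It gives the time, the measured TCP pose, the force, the opening and the grip force at its end, in the units of the state.
- arm.observe(): the state, without advancing time (a new reading comes with each control period).
- arm.get_image(name): name is "side" or "top"; returns the picture (420x560x3 uint8, red, green, blue); there is no depth.
- arm.calibration(name): a dict with "K" (3x3 intrinsics, pixels), "T" (4x4, takes a point from camera to world coordinates). Camera axes: x right, y down, z forward; pixel columns grow to the right and rows downward; lengths in m; the calibration is good to about 2 mm. A picture is of the moment at which its call begins. calibration takes no time and is no camera call.
- arm.sign_off(): hands the job in; it is judged then, once.
Trained networks look in the newest picture that a camera, given by its name, has taken for a name from the list of things; names that differ only in an ending like _2 or _b are one class to them, and where a whole thing is asked for, a point or a joint stands for the part that bears it (a point fixed in the world has none). Each returns a list of dicts, best first, with "conf" (0 to 1); they miss things now and then, are a little off and sometimes report something else, mostly with a low value. They report only what shows in the picture. A call takes as long as a camera call. They do not tell look-alikes from the thing itself.
- arm.look_for(camera, query): "point" ([column, row] as shares, 0 to 1, of the picture: columns of its width, rows of its height, amid what is visible of it).
- arm.regions_of(camera, query): "region" (420x560 bool, what is visible of it) and "point" ([column, row] as shares, 0 to 1, of the picture: columns of its width, rows of its height, amid what is visible of it).
- arm.place_of(camera, query): "point" ([column, row] as shares, 0 to 1, of the picture: columns of its width, rows of its height: a listed point, or the origin of a listed thing).
The state is a dict: "clock": time; "joints": joint angles; "dq": joint speeds; "joint_efforts": joint torques, N m; "position": TCP position; "ee_rot": TCP orientation; "force": force on the tool from outside, world axes, zero at the start; "ft_torque": the same for the moment, N m; "width": opening from 0.0 (shut) to 1.0 (fully open); "gripper_force": force on a finger pad.
Only numpy, scipy, OpenCV 4.12 (cv2) and the standard library are available. Lean on these libraries where they do the work, as an engineer would, in place of code of your own. Each camera call takes 0.05 s, during which the arm holds its last target. There are 200 camera calls.

## Working session

There is one attempt and no reset: what is moved stays moved. The work goes in short steps, Python scripts to look and compute and a tool call to move; the robot and the scene stay as the last step left them, time stands still between calls to the robot, and variables do not carry over. Pictures are saved under pics/ and viewed, at most 10 in all, crops included, and the job is handed in when it is done.

Besides the shell and the picture viewer there is one more tool, called after "Request:" as name(argument=value, ...), one argument or row to a line, values as JSON. move_arm: Moves the arm, as the interface text tells. Scaled input: -1 to 1 covers 1000 mm each way for a shift and pi/2 rad each way for a turn. Its arguments: {"type":"object","properties":{"motion":{"type":"array","items":{"type":"object","properties":{"tx":{"type":"number"},"ty":{"type":"number"},"tz":{"type":"number"},"twist":{"type":"number"}}}},"gripper":{"type":"number"},"squeeze":{"type":"number"}},"required":["motion"]}

```bash
mkdir -p pics
python3 - <<'E'
from cell import arm
import cv2,numpy as np
ims=[]
for n in("top","side"):
    im=arm.get_image(n); cv2.imwrite(f"pics/{n}0.png",im[:,:,::-1])
    c=arm.calibration(n); print(n,np.round(c["K"],1).tolist(),np.round(c["T"],3).tolist())
    for q in("hv_unit","hv_tab","fan_tab"):
        print(q,[(np.round(np.array(d["point"])*[560,420],1).tolist(),round(d["conf"],2)) for d in arm.place_of(n,q)])
print(arm.observe())
E
```

```text
top [[485.5, 0.0, 273.1], [0.0, 485.5, 208.0], [0.0, 0.0, 1.0]] [[0.014, -0.99, 0.142, 0.401], [-1.0, -0.017, -0.021, -0.017], [0.023, -0.142, -0.99, 1.135], [0.0, 0.0, 0.0, 1.0]]
hv_unit [([329.9, 223.1], 0.93), ([371.2, 321.3], 0.84)]
hv_tab [([367.8, 220.7], 0.85), ([367.7, 113.2], 0.84), ([412.5, 339.3], 0.58)]
fan_tab [([209.8, 221.2], 0.64)]
side [[468.3, 0.0, 283.2], [0.0, 468.3, 210.8], [0.0, 0.0, 1.0]] [[-0.997, -0.055, 0.051, 0.502], [-0.075, 0.715, -0.695, 0.667], [0.002, -0.696, -0.718, 0.801], [0.0, 0.0, 0.0, 1.0]]
hv_unit [([385.4, 170.7], 0.87), ([200.3, 182.7], 0.7), ([287.4, 190.9], 0.62)]
hv_tab [([300.1, 142.7], 0.81), ([200.3, 133.8], 0.62), ([397.3, 125.3], 0.55)]
fan_tab [([293.4, 247.4], 0.94), ([290.2, 188.8], 0.49)]
{'clock': 0.4, 'joints': array([-1.39258727,  0.43460793,  0.02499379,  1.57331128, -0.0116062 ,
        1.13398263, -0.07508257]), 'dq': array([ 1.18875812e-03, -1.87632536e-03, -8.82263088e-04,  1.75601630e-05,
       -1.34830746e-03,  1.54505056e-03, -6.39884441e-04]), 'joint_efforts': array([-1.18601813e-03, -6.66979837e+01,  9.82649401e-01, -3.14412725e+01,
       -6.07282575e-02,  3.56461632e-02,  7.39779489e-05]), 'position': array([0.17322065, 0.60046748, 0.22663155]), 'ee_rot': array([-4.39747595e-01, -3.11065985e+00,  2.57856772e-04]), 'force': array([-0.42000306, -0.50323174,  0.19850555]), 'ft_torque': array([-0.0362559 , -0.02127816,  0.01753632]), 'gripper_force': 0.0, 'width': 1.0003928034510583}
```

View pics/top0.png

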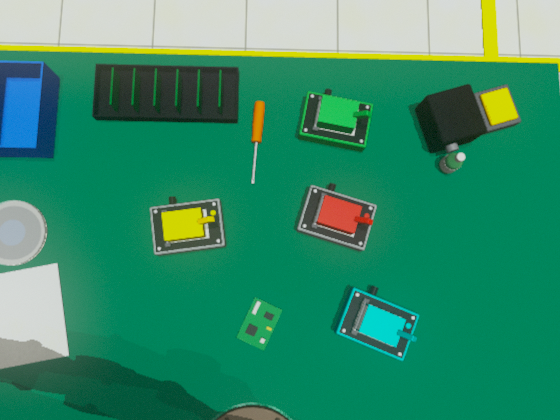

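View pics/side0.png

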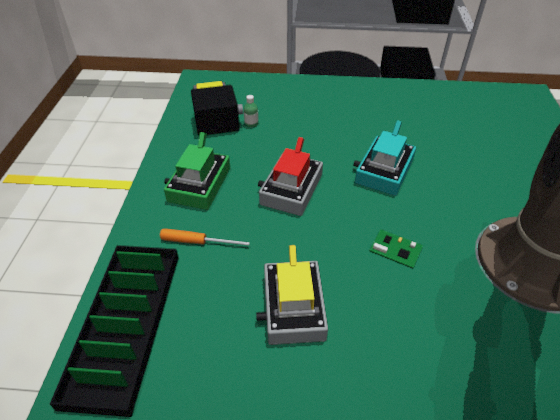

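The top view shows four candidates: red (340,217), yellow (187,227), green (337,120) and turquoise (378,322). The red hood on the grey box at (340,217) is the one described. The side view shows red at (291,178) and yellow at (294,300).

```bash
cat > h.py <<'E'
from cell import arm
import cv2,numpy as np
C={n:arm.calibration(n) for n in("top","side")}
def ray(n,p):
    K,T=np.array(C[n]["K"]),np.array(C[n]["T"])
    return T[:3,3],T[:3,:3]@np.linalg.inv(K)@[p[0],p[1],1]
def onz(n,p,z):
    o,d=ray(n,p); return o+d*(z-o[2])/d[2]
def proj(n,P):
    K,T=np.array(C[n]["K"]),np.array(C[n]["T"])
    q=(np.atleast_2d(P)-T[:3,3])@T[:3,:3]@K.T; return q[:,:2]/q[:,2:]
def tri(a,b):
    (o1,d1),(o2,d2)=ray("top",a),ray("side",b)
    s=np.linalg.lstsq(np.c_[d1,-d2],o2-o1,rcond=None)[0]
    P,Q=o1+s[0]*d1,o2+s[1]*d2; return (P+Q)/2,np.linalg.norm(P-Q)
def box2w(p,x,y,yaw):
    c,s=np.cos(yaw),np.sin(yaw); p=np.atleast_2d(p)
    return np.c_[x+c*p[:,0]-s*p[:,1],y+s*p[:,0]+c*p[:,1],p[:,2]]
def redmask(im):
    h=cv2.cvtColor(im,cv2.COLOR_RGB2HSV)
    m=(((h[...,0]<5)|(h[...,0]>174))&(h[...,1]>150)&(h[...,2]>70)).astype(np.uint8)
    n,l,s,c=cv2.connectedComponentsWithStats(m); k=1+np.argmax(s[1:,4]); return l==k
E
python3 - <<'E'
from h import *
from scipy.optimize import minimize
def quad(n,reg):
    cs=cv2.findContours(reg.astype(np.uint8),0,1)[0]; return max(cs,key=cv2.contourArea)
print(tri([367.8,220.7],[300.1,142.7]))
R={}
for n in C:
    im=arm.get_image(n); 
    r=[d for d in arm.regions_of(n,"hv_unit")]
    red=redmask(im)
    r=max(r,key=lambda d:(d["region"]&red).sum()); R[n]=r["region"]|red
    print(n,R[n].sum(),red.sum())
    np.save(f"{n}_im.npy",im)
X,Y=.055,.080
def hull(P): return cv2.convexHull(P.astype(np.float32))
base=np.array([[a*X,b*Y,z] for a in(-1,1) for b in(-1,1) for z in(0,.045)])
hood=np.array([[a*.031,b,z] for a in(-1,1) for b in(-.04,.045) for z in(.053,.093)])
def render(p):
    out={}
    for n in C:
        m=np.zeros((420,560),np.uint8)
        for S in(base,hood):
            cv2.fillPoly(m,[np.round(hull(proj(n,box2w(S,*p)))*16).astype(np.int32)],1,shift=4)
        out[n]=m>0
    return out
K=np.ones((3,3),np.uint8)
obs={n:R[n] for n in C}
def cost(p):
    r=render(p); return sum((r[n]^obs[n]).sum() for n in C)
c0=onz("top",[338,217],.045)
best=min((minimize(cost,[c0[0],c0[1],w],method="Nelder-Mead",options=dict(initial_simplex=[[c0[0],c0[1],w],[c0[0]+.02,c0[1],w],[c0[0],c0[1]+.02,w],[c0[0],c0[1],w+.15]])) for w in(-.3,-.15,0,.2)),key=lambda s:s.fun)
p=best.x; print(p,np.degrees(p[2]),best.fun)
tab=box2w([[0,-.057,.110]],*p); print("tab",tab,proj("top",tab),proj("side",tab))
vis=[]
for n in C:
    im=np.load(f"{n}_im.npy")[:,:,::-1]; ctr=proj(n,box2w([[0,0,.05]],*p))[0].astype(int)
    x0,y0=ctr-50; im=cv2.resize(im[y0:y0+100,x0:x0+100],None,fx=4,fy=4,interpolation=cv2.INTER_CUBIC)
    t=lambda P:np.round((proj(n,box2w(P,*p))-[x0,y0]+.5)*4).astype(int)
    top=base[[1,3,7,5]]; cv2.polylines(im,[t(top)],True,(255,255,255),1)
    cv2.polylines(im,[t(hood[[1,3,7,5]])],True,(255,255,0),1)
    cv2.circle(im,tuple(map(int,t([[0,-.057,.11]])[0])),3,(0,255,0),-1); vis.append(im)
cv2.imwrite("pics/crop1.png",np.hstack(vis))
E
```

```text
(array([ 0.527097  , -0.2440769 ,  0.10002918]), np.float64(0.002211915203419844))
top 3593 1203
side 3555 868
[ 0.54249034 -0.18736953 -0.2912109 ] -16.685155428649736 5115.0
tab [[ 0.52612494 -0.24196965  0.11      ]] [[367.88114858 220.07827131]] [[301.0227364  140.03482272]]
```

View pics/crop1.png

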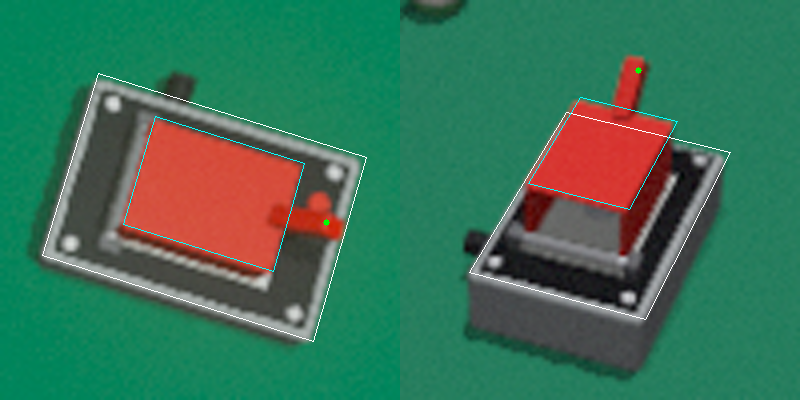

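The overlay fits the red box well: in the crop, the grey outline and hood match and the tab dot lies on the red fin at (326,222). The pose is x 0.542, y -0.187, yaw -16.7°. After a twist of about +90.6°, tool x is box +y and tool y is box +x.

Request:
move_arm(
  motion=[
    {"twist":0.084},
    {"twist":0.084},
    {"twist":0.084},
    {"twist":0.084},
    {"twist":0.084},
    {"twist":0.084},
    {"twist":0.084},
    {"twist":0.084},
    {"twist":0.084},
    {"twist":0.084},
    {"twist":0.084},
    {"twist":0.084},
  ],
  gripper=-1,
)

```text
invalid input
```

Request:
move_arm(
  motion=[
    {"tx":-0.032,"ty":0.0264},
    {"tx":-0.032,"ty":0.0264},
    {"tx":-0.032,"ty":0.0264},
    {"tx":-0.032,"ty":0.0264},
    {"tx":-0.032,"ty":0.0264},
    {"tx":-0.032,"ty":0.0264},
    {"tx":-0.032,"ty":0.0264},
    {"tx":-0.032,"ty":0.0264},
    {"tx":-0.032,"ty":0.0264},
    {"tx":-0.032,"ty":0.0264},
    {"tx":-0.032,"ty":0.0264},
  ],
)

```text
invalid input
```

Request:
move_arm(
  motion=[
    {"tx":-0.032,"ty":0.0264},
    {"tx":-0.032,"ty":0.0264},
    {"tx":-0.032,"ty":0.0264},
    {"tx":-0.032,"ty":0.0264},
    {"tx":-0.032,"ty":0.0264},
    {"tx":-0.032,"ty":0.0264},
    {"tx":-0.032,"ty":0.0264},
    {"tx":-0.032,"ty":0.0264},
    {"tx":-0.032,"ty":0.0264},
    {"tx":-0.032,"ty":0.0264},
    {"tx":-0.032,"ty":0.0264},
    {},
  ],
)

```text
invalid input
```

```bash
cat >> h.py <<'E'
from scipy.spatial.transform import Rotation as Ro
POSE=(.5425,-.1874,-.2912)
def state():
    s=arm.observe(); R=Ro.from_rotvec(s["ee_rot"]).as_matrix()
    b=(s["position"]-[POSE[0],POSE[1],0]); c,sn=np.cos(POSE[2]),np.sin(POSE[2])
    bx=np.array([c*b[0]+sn*b[1],-sn*b[0]+c*b[1],b[2]])*1000
    print("clock",round(s["clock"],2),"TCP in box mm",bx.round(1),"tool-y yaw deg",np.degrees(np.arctan2(R[1,1],R[0,1])).round(2),"z",R[:,2].round(3),"F",s["force"].round(1),"w",round(s["width"]*92,1),"g",round(s["gripper_force"],1),"q",s["joints"].round(2)); return bx
E
python3 - <<'E'
from h import *
state()
E
```

```text
clock 0.6 TCP in box mm [-579.9  648.7  226.7] tool-y yaw deg 73.91 z [-0.  0. -1.] F [-0.8  0.2  0.4] w 92.0 g 0.0 q [-1.39  0.43  0.02  1.57 -0.01  1.13 -0.08]
```

Request:
move_arm(
  motion=[
    {"tx":0,"ty":0,"tz":0,"twist":0.084},
    {"tx":0,"ty":0,"tz":0,"twist":0.084},
    {"tx":0,"ty":0,"tz":0,"twist":0.084},
    {"tx":0,"ty":0,"tz":0,"twist":0.084},
    {"tx":0,"ty":0,"tz":0,"twist":0.084},
    {"tx":0,"ty":0,"tz":0,"twist":0.084},
    {"tx":0,"ty":0,"tz":0,"twist":0.084},
    {"tx":0,"ty":0,"tz":0,"twist":0.084},
    {"tx":0,"ty":0,"tz":0,"twist":0.084},
    {"tx":0,"ty":0,"tz":0,"twist":0.084},
    {"tx":0,"ty":0,"tz":0,"twist":0.084},
    {"tx":0,"ty":0,"tz":0,"twist":0.084},
  ],
)

```text
clock: 1.8
position: [0.1731, 0.6006, 0.2268]
ee_rot: [-2.527, -1.866, -0.0]
force: [-0.5, 0.1, 0.5]
width: 1.0
gripper_force: 0.0
```

Request:
move_arm(
  motion=[
    {"tx":-0.032,"ty":0.0264,"tz":0,"twist":0},
    {"tx":-0.032,"ty":0.0264,"tz":0,"twist":0},
    {"tx":-0.032,"ty":0.0264,"tz":0,"twist":0},
    {"tx":-0.032,"ty":0.0264,"tz":0,"twist":0},
    {"tx":-0.032,"ty":0.0264,"tz":0,"twist":0},
    {"tx":-0.032,"ty":0.0264,"tz":0,"twist":0},
    {"tx":-0.032,"ty":0.0264,"tz":0,"twist":0},
    {"tx":-0.032,"ty":0.0264,"tz":0,"twist":0},
    {"tx":-0.032,"ty":0.0264,"tz":0,"twist":0},
    {"tx":-0.032,"ty":0.0264,"tz":0,"twist":0},
    {"tx":-0.032,"ty":0.0264,"tz":0,"twist":0},
  ],
)

```text
clock: 2.9
position: [0.3498, 0.1781, 0.227]
ee_rot: [-2.522, -1.873, -0.002]
force: [0.5, -0.4, 0.4]
width: 0.999
gripper_force: 0.0
```

Request:
move_arm(
  motion=[
    {"tx":-0.032,"ty":0.0264,"tz":0,"twist":0},
    {"tx":-0.032,"ty":0.0264,"tz":0,"twist":0},
    {"tx":-0.032,"ty":0.0264,"tz":0,"twist":0},
    {"tx":-0.032,"ty":0.0264,"tz":0,"twist":0},
    {"tx":-0.032,"ty":0.0264,"tz":0,"twist":0},
    {"tx":-0.032,"ty":0.0264,"tz":0,"twist":0},
    {"tx":-0.032,"ty":0.0264,"tz":0,"twist":0},
    {"tx":-0.032,"ty":0.0264,"tz":0,"twist":0},
    {"tx":-0.032,"ty":0.0264,"tz":0,"twist":0},
    {"tx":-0.032,"ty":0.0264,"tz":0,"twist":0},
    {"tx":-0.032,"ty":0.0264,"tz":0,"twist":0},
    {"tx":0,"ty":0,"tz":0,"twist":0},
  ],
)

```text
clock: 4.1
position: [0.5258, -0.2478, 0.227]
ee_rot: [2.525, 1.863, -0.003]
force: [-0.4, 0.4, 0.2]
width: 1.002
gripper_force: 0.0
```

Run:
```python
from h import *
state()
```

```text
clock 4.1 TCP in box mm [  1.3 -62.6 227. ] tool-y yaw deg -17.17 z [ 0.001 -0.004 -1.   ] F [-0.4  0.4  0.2] w 92.2 g 0.0 q [-0.26  0.46  0.88  1.73 -0.38  1.13  0.44]
```

Request:
move_arm(
  motion=[
    {"tx":0.0055,"ty":-0.001,"tz":0.02,"twist":0},
    {"tx":0,"ty":0,"tz":0.025,"twist":0},
    {"tx":0,"ty":0,"tz":0.025,"twist":0},
    {"tx":0,"ty":0,"tz":0.025,"twist":0},
    {"tx":0,"ty":0,"tz":0.02,"twist":0},
    {"tx":0,"ty":0,"tz":0.018,"twist":0},
    {"tx":0,"ty":0,"tz":0,"twist":0},
  ],
)

```text
clock: 4.8
position: [0.525, -0.2344, 0.0918]
ee_rot: [-2.519, -1.872, 0.003]
force: [-0.3, -0.2, 0.7]
width: 0.998
gripper_force: 0.0
```

Run:
```python
from h import *
state()
vis=[]
for n in C:
    im=arm.get_image(n)[:,:,::-1]; x0,y0=proj(n,box2w([[0,-.05,.09]],*POSE))[0].astype(int)-50
    vis.append(cv2.resize(im[y0:y0+100,x0:x0+100],None,fx=4,fy=4,interpolation=cv2.INTER_CUBIC))
cv2.imwrite("pics/crop2.png",np.hstack(vis))
```

```text
clock 4.8 TCP in box mm [ -3.3 -50.1  91.8] tool-y yaw deg -16.78 z [-0.003  0.002 -1.   ] F [-0.3 -0.2  0.7] w 91.8 g 0.0 q [-0.19  0.6   0.76  1.89 -0.53  0.87  0.55]
```

View pics/crop2.png

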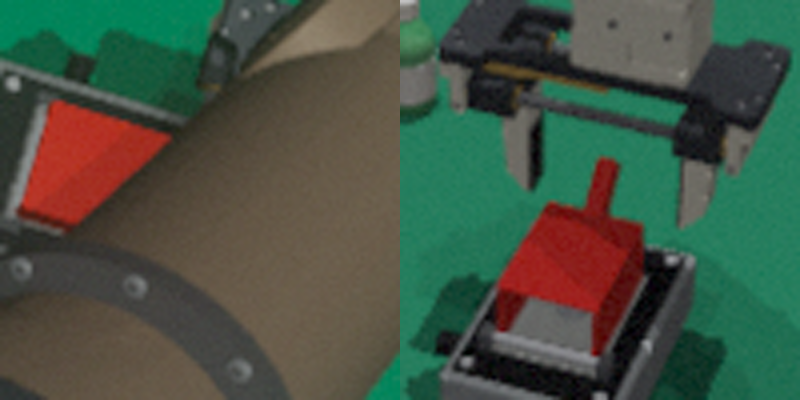

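The side crop shows the open fingers straddling the red fin at (603,180), with the hood edge clear. I'll correct a few mm, let it settle, then close.

Request:
move_arm(
  motion=[
    {"tx":-0.007,"ty":0.003,"tz":-0.002,"twist":0},
    {"tx":0,"ty":0,"tz":0,"twist":0},
    {"tx":0,"ty":0,"tz":0,"twist":0},
  ],
)

```text
clock: 5.2
position: [0.5275, -0.2441, 0.0966]
ee_rot: [2.522, 1.871, 0.001]
force: [0.3, 0.1, 0.1]
width: 1.001
gripper_force: 0.0
```

Run:
```python
from h import *
state()
```

```text
clock 5.2 TCP in box mm [  1.9 -58.6  96.6] tool-y yaw deg -16.85 z [ 0.001 -0.001 -1.   ] F [0.3 0.1 0.1] w 92.1 g 0.0 q [-0.17  0.6   0.76  1.87 -0.53  0.88  0.56]
```

Request:
move_arm(
  motion=[
    {"tx":0.001,"ty":-0.001,"tz":0.002,"twist":0},
    {"tx":0,"ty":0,"tz":0,"twist":0},
    {"tx":0,"ty":0,"tz":0,"twist":0},
    {"tx":0,"ty":0,"tz":0,"twist":0},
    {"tx":0,"ty":0,"tz":0,"twist":0},
    {"tx":0,"ty":0,"tz":0,"twist":0},
    {"tx":0,"ty":0,"tz":0,"twist":0},
    {"tx":0,"ty":0,"tz":0,"twist":0},
  ],
  gripper=1,
  squeeze=10,
)

```text
clock: 6.0
position: [0.5264, -0.2421, 0.0937]
ee_rot: [-2.522, -1.873, -0.0]
force: [-0.3, 0.5, 0.5]
width: 0.35
gripper_force: 0.0
```

Run:
```python
from h import *
state()
a0=np.radians(150.8); t=np.linspace(0,1.6,17)
P=np.c_[np.cos(a0-t),np.sin(a0-t)]*.1168
print(np.diff(P,axis=0).round(4).tolist())
```

```text
clock 6.0 TCP in box mm [  0.3 -57.   93.7] tool-y yaw deg -16.81 z [-0.  0. -1.] F [-0.3  0.5  0.5] w 32.2 g 0.0 q [-0.17  0.6   0.76  1.88 -0.53  0.88  0.56]
[[0.0062, 0.0099], [0.0072, 0.0092], [0.008, 0.0085], [0.0088, 0.0076], [0.0096, 0.0067], [0.0102, 0.0057], [0.0107, 0.0047], [0.0111, 0.0036], [0.0114, 0.0024], [0.0116, 0.0013], [0.0117, 0.0001], [0.0116, -0.001], [0.0115, -0.0022], [0.0112, -0.0033], [0.0108, -0.0044], [0.0103, -0.0055]]
```

Request:
move_arm(
  motion=[
    {"tx":0,"ty":0,"tz":0,"twist":0},
    {"tx":0,"ty":0,"tz":0,"twist":0},
    {"tx":0,"ty":0,"tz":0,"twist":0},
    {"tx":0,"ty":0,"tz":0,"twist":0},
    {"tx":0,"ty":0,"tz":0,"twist":0},
  ],
)

```text
clock: 6.5
position: [0.527, -0.2423, 0.0939]
ee_rot: [2.521, 1.873, 0.001]
force: [2.3, -1.3, -0.4]
width: 0.128
gripper_force: 10.0
```

Width 0.128 is 11.8 mm, so the fin is gripped. Now the arc.

Request:
move_arm(
  motion=[
    {"tx":0.0062,"ty":0,"tz":-0.0099,"twist":0},
    {"tx":0.0072,"ty":0,"tz":-0.0092,"twist":0},
    {"tx":0.008,"ty":0,"tz":-0.0085,"twist":0},
    {"tx":0.0088,"ty":0,"tz":-0.0076,"twist":0},
    {"tx":0.0096,"ty":0,"tz":-0.0067,"twist":0},
    {"tx":0.0102,"ty":0,"tz":-0.0057,"twist":0},
    {"tx":0.0107,"ty":0,"tz":-0.0047,"twist":0},
    {"tx":0.0111,"ty":0,"tz":-0.0036,"twist":0},
    {"tx":0,"ty":0,"tz":0,"twist":0},
  ],
)

```text
clock: 7.4
position: [0.5481, -0.1713, 0.1503]
ee_rot: [-2.52, -1.876, -0.002]
force: [3.4, -1.2, 3.4]
width: 0.128
gripper_force: 10.0
```

Run:
```python
from h import *
state()
```

```text
clock 7.4 TCP in box mm [  0.7  17.  150.3] tool-y yaw deg -16.68 z [ 0.001  0.001 -1.   ] F [ 3.4 -1.2  3.4] w 11.8 g 10.0 q [-0.35  0.53  0.82  1.84 -0.46  0.98  0.38]
```

Still on the arc with low forces.

Request:
move_arm(
  motion=[
    {"tx":0.0114,"ty":0,"tz":-0.0024,"twist":0},
    {"tx":0.0116,"ty":0,"tz":-0.0013,"twist":0},
    {"tx":0.0117,"ty":0,"tz":-0.0001,"twist":0},
    {"tx":0.0116,"ty":0,"tz":0.001,"twist":0},
    {"tx":0.0115,"ty":0,"tz":0.0022,"twist":0},
    {"tx":0.0112,"ty":0,"tz":0.0033,"twist":0},
    {"tx":0.0108,"ty":0,"tz":0.0044,"twist":0},
    {"tx":0.0103,"ty":0,"tz":0.0055,"twist":0},
    {"tx":0,"ty":0,"tz":0,"twist":0},
    {"tx":0,"ty":0,"tz":0,"twist":0},
  ],
)

```text
clock: 8.4
position: [0.5736, -0.0857, 0.1364]
ee_rot: [-2.521, -1.874, -0.0]
force: [5.4, -0.1, 0.1]
width: 0.132
gripper_force: 10.0
```

Run:
```python
from h import *
state()
vis=[]
for n in C:
    im=arm.get_image(n)[:,:,::-1]; x0,y0=proj(n,box2w([[0,0.03,.09]],*POSE))[0].astype(int)-50
    vis.append(cv2.resize(im[y0:y0+100,x0:x0+100],None,fx=4,fy=4,interpolation=cv2.INTER_CUBIC))
cv2.imwrite("pics/crop3.png",np.hstack(vis))
```

```text
clock 8.4 TCP in box mm [  0.6 106.4 136.4] tool-y yaw deg -16.74 z [-0.     0.001 -1.   ] F [ 5.4 -0.1  0.1] w 12.1 g 10.0 q [-0.49  0.56  0.81  1.84 -0.49  0.96  0.24]
```

View pics/crop3.png

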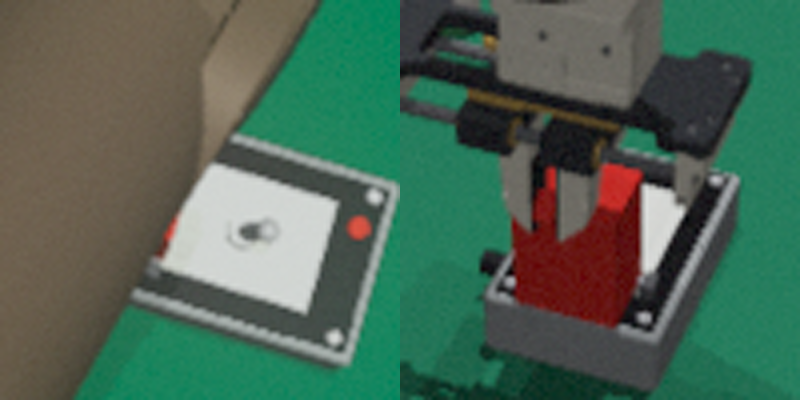

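The hood is open: the top crop shows the bare plate with the toggle at (255,230), and the side crop shows the hood upright. Next I release, rise, and move to the -y side of the toggle with the fingers shut.

Request:
move_arm(
  motion=[
    {"tx":0,"ty":0,"tz":0,"twist":0},
    {"tx":0,"ty":0,"tz":0,"twist":0},
    {"tx":0,"ty":0,"tz":0,"twist":0},
    {"tx":0,"ty":0,"tz":0,"twist":0},
    {"tx":0,"ty":0,"tz":0,"twist":0},
    {"tx":0,"ty":0,"tz":-0.02,"twist":0},
    {"tx":0,"ty":0,"tz":-0.03,"twist":0},
    {"tx":0,"ty":0,"tz":-0.03,"twist":0},
  ],
  gripper=0,
)

```text
clock: 9.3
position: [0.5726, -0.0872, 0.2176]
ee_rot: [-2.522, -1.872, 0.002]
force: [1.3, -0.1, -0.6]
width: 0.498
gripper_force: 0.0
```

Request:
move_arm(
  motion=[
    {"tx":-0.025,"ty":0,"tz":0,"twist":0},
    {"tx":-0.03,"ty":0,"tz":0,"twist":0},
    {"tx":-0.03,"ty":0,"tz":0,"twist":0},
    {"tx":-0.03,"ty":0,"tz":0,"twist":0},
    {"tx":-0.03,"ty":0,"tz":0,"twist":0},
    {"tx":-0.006,"ty":0,"tz":0,"twist":0},
    {"tx":0,"ty":0,"tz":0,"twist":0},
    {"tx":0,"ty":0,"tz":0,"twist":0},
    {"tx":0,"ty":0,"tz":0,"twist":0},
  ],
  gripper=1,
)

```text
clock: 10.2
position: [0.5301, -0.2301, 0.2168]
ee_rot: [-2.52, -1.875, -0.0]
force: [1.0, 0.2, 0.3]
width: 0.005
gripper_force: 0.0
```

Run:
```python
from h import *
state()
for n in C:
    print(n,[(np.round(np.array(d["point"])*[560,420],1).tolist(),round(d["conf"],2)) for q in("hv_ball","hv_tab") for d in (arm.get_image(n) is None or arm.place_of(n,q))])
for y in(-.012,.012): print(proj("side",box2w([[0,y,.075]],*POSE)),proj("top",box2w([[0,y,.075]],*POSE)))
print("tab open",proj("side",box2w([[0,.111,.150]],*POSE)),proj("top",box2w([[0,.111,.15]],*POSE)))
vis=[]
for n in C:
    im=arm.get_image(n)[:,:,::-1]; x0,y0=proj(n,box2w([[0,0.03,.09]],*POSE))[0].astype(int)-50
    vis.append(cv2.resize(im[y0:y0+100,x0:x0+100],None,fx=4,fy=4,interpolation=cv2.INTER_CUBIC))
cv2.imwrite("pics/crop4.png",np.hstack(vis))
```

```text
clock 10.2 TCP in box mm [  0.4 -44.5 216.8] tool-y yaw deg -16.69 z [-0.     0.001 -1.   ] F [1.  0.2 0.3] w 0.4 g 0.0 q [-0.29  0.47  0.88  1.75 -0.4   1.11  0.43]
top [([342.0, 216.9], 0.43), ([292.5, 195.6], 0.93), ([366.7, 113.9], 0.57), ([410.0, 339.2], 0.46)]
side [([202.8, 136.3], 0.96), ([274.7, 166.9], 0.91), ([397.5, 126.6], 0.77)]
[[294.33669482 162.46967102]] [[344.95816239 215.80854105]]
[[290.85716284 168.57558851]] [[334.57018789 212.54510721]]
tab open [[275.04058782 170.16636056]] [[294.05826308 193.28922421]]
```

View pics/crop4.png

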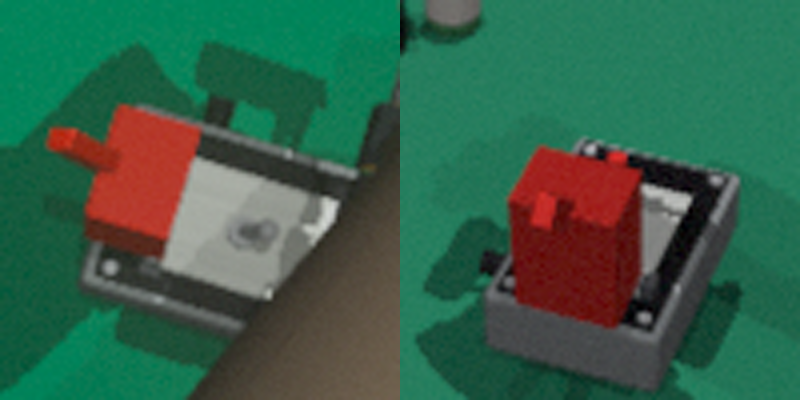

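The hood stays open at its stop: the tab is at (293,196) in the full top view. The toggle is still off at (342,217). Descending behind it.

Request:
move_arm(
  motion=[
    {"tx":0,"ty":0,"tz":0.02,"twist":0},
    {"tx":0,"ty":0,"tz":0.03,"twist":0},
    {"tx":0,"ty":0,"tz":0.03,"twist":0},
    {"tx":0,"ty":0,"tz":0.03,"twist":0},
    {"tx":0,"ty":0,"tz":0.025,"twist":0},
    {"tx":0,"ty":0,"tz":0.016,"twist":0},
    {"tx":0,"ty":0,"tz":0,"twist":0},
    {"tx":0,"ty":0,"tz":0,"twist":0},
  ],
)

```text
clock: 11.5
position: [0.5298, -0.2321, 0.0666]
ee_rot: [2.522, 1.872, 0.0]
force: [-0.5, 0.1, 0.6]
width: 0.006
gripper_force: 0.0
```

Request:
move_arm(
  motion=[
    {"tx":0.006,"ty":0,"tz":0,"twist":0},
    {"tx":0.006,"ty":0,"tz":0,"twist":0},
    {"tx":0.005,"ty":0,"tz":0,"twist":0},
    {"tx":0.005,"ty":0,"tz":0,"twist":0},
    {"tx":0.005,"ty":0,"tz":0,"twist":0},
    {"tx":0.004,"ty":0,"tz":0,"twist":0},
    {"tx":0.004,"ty":0,"tz":0,"twist":0},
    {"tx":0.004,"ty":0,"tz":0,"twist":0},
    {"tx":0,"ty":0,"tz":0,"twist":0},
  ],
)

```text
clock: 12.4
position: [0.5411, -0.1935, 0.0659]
ee_rot: [-2.521, -1.874, -0.0]
force: [0.1, -0.2, -0.1]
width: 0.005
gripper_force: 0.1
```

Run:
```python
from h import *
state()
```

```text
clock 12.4 TCP in box mm [ 0.4 -6.3 65.9] tool-y yaw deg -16.77 z [-0.     0.001 -1.   ] F [ 0.1 -0.2 -0.1] w 0.4 g 0.1 q [-0.25  0.64  0.74  1.91 -0.58  0.82  0.51]
```

Request:
move_arm(
  motion=[
    {"tx":0.002,"ty":0,"tz":0,"twist":0},
    {"tx":0.002,"ty":0,"tz":0,"twist":0},
    {"tx":0.002,"ty":0,"tz":0,"twist":0},
    {"tx":0,"ty":0,"tz":0,"twist":0},
  ],
)

```text
clock: 12.8
position: [0.5422, -0.1895, 0.066]
ee_rot: [2.522, 1.871, -0.002]
force: [-1.0, -4.3, 0.0]
width: 0.003
gripper_force: 1.8
```

Force rising at the stop; 2 mm more.

Request:
move_arm(
  motion=[
    {"tx":0.002,"ty":0,"tz":0,"twist":0},
    {"tx":0,"ty":0,"tz":0,"twist":0},
    {"tx":0,"ty":0,"tz":0,"twist":0},
  ],
)

```text
clock: 13.1
position: [0.5423, -0.1891, 0.0661]
ee_rot: [2.523, 1.869, -0.003]
force: [-2.1, -8.4, -0.9]
width: 0.003
gripper_force: 3.9
```

Run:
```python
from h import *
state()
```

```text
clock 13.1 TCP in box mm [ 0.3 -1.7 66.1] tool-y yaw deg -16.93 z [-0.    -0.003 -1.   ] F [-2.1 -8.4 -0.9] w 0.3 g 3.9 q [-0.26  0.64  0.74  1.91 -0.58  0.82  0.5 ]
```

Request:
move_arm(
  motion=[
    {"tx":-0.01,"ty":0,"tz":0,"twist":0},
    {"tx":-0.015,"ty":0,"tz":0,"twist":0},
    {"tx":-0.015,"ty":0,"tz":0,"twist":0},
    {"tx":-0.01,"ty":0,"tz":-0.02,"twist":0},
    {"tx":-0.01,"ty":0,"tz":-0.03,"twist":0},
    {"tx":0,"ty":0,"tz":-0.04,"twist":0},
    {"tx":0,"ty":0,"tz":-0.04,"twist":0},
    {"tx":0,"ty":0,"tz":-0.03,"twist":0},
    {"tx":0,"ty":0,"tz":0,"twist":0},
    {"tx":0,"ty":0,"tz":0,"twist":0},
  ],
  gripper=0,
)

```text
clock: 14.1
position: [0.5256, -0.245, 0.2265]
ee_rot: [2.522, 1.872, 0.002]
force: [-0.6, 0.6, -0.7]
width: 0.499
gripper_force: 0.0
```

Run:
```python
from h import *
state()
vis=[]
for n in C:
    im=arm.get_image(n)[:,:,::-1]; x0,y0=proj(n,box2w([[0,0.03,.09]],*POSE))[0].astype(int)-50
    vis.append(cv2.resize(im[y0:y0+100,x0:x0+100],None,fx=4,fy=4,interpolation=cv2.INTER_CUBIC))
cv2.imwrite("pics/crop5.png",np.hstack(vis))
print([(np.round(np.array(d["point"])*[560,420],1).tolist(),round(d["conf"],2)) for d in arm.place_of("top","hv_ball")])
```

```text
clock 14.1 TCP in box mm [  0.4 -60.  226.5] tool-y yaw deg -16.85 z [ 0.001  0.    -1.   ] F [-0.6  0.6 -0.7] w 45.9 g 0.0 q [-0.27  0.46  0.89  1.74 -0.39  1.13  0.45]
[([335.0, 214.9], 0.52)]
```

View pics/crop5.png

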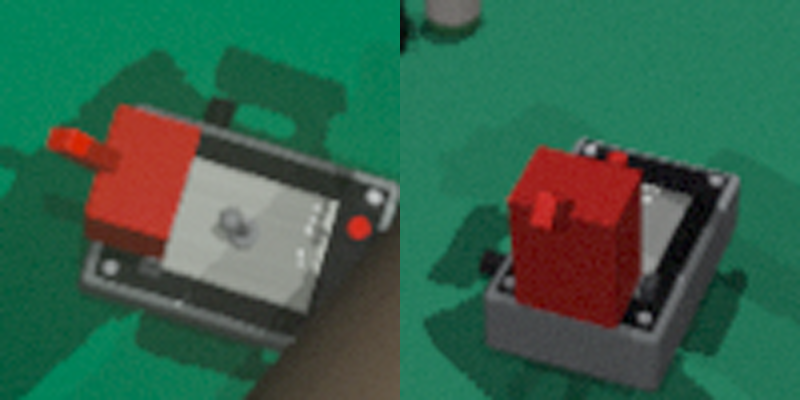

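The ball is now at (335,215) in the top view, where "on" predicts (335,213), and it met an 8 N stop. Next I re-grip the tab at the open position (0,111) and swing it shut.

Request:
move_arm(
  motion=[
    {"tx":0.025,"ty":0,"tz":0,"twist":0},
    {"tx":0.03,"ty":0,"tz":0,"twist":0},
    {"tx":0.03,"ty":0,"tz":0,"twist":0},
    {"tx":0.03,"ty":0,"tz":0,"twist":0},
    {"tx":0.03,"ty":0,"tz":0,"twist":0},
    {"tx":0.026,"ty":0,"tz":0,"twist":0},
    {"tx":0,"ty":0,"tz":0,"twist":0},
    {"tx":0,"ty":0,"tz":0,"twist":0},
    {"tx":0,"ty":0,"tz":0,"twist":0},
  ],
)

```text
clock: 15.15
position: [0.5746, -0.0817, 0.2256]
ee_rot: [-2.524, -1.871, 0.002]
force: [-0.0, -0.4, -1.1]
width: 0.497
gripper_force: 0.0
```

Request:
move_arm(
  motion=[
    {"tx":0,"ty":0,"tz":0.02,"twist":0},
    {"tx":0,"ty":0,"tz":0.025,"twist":0},
    {"tx":0,"ty":0,"tz":0.025,"twist":0},
    {"tx":0,"ty":0,"tz":0.021,"twist":0},
    {"tx":0,"ty":0,"tz":0,"twist":0},
    {"tx":0,"ty":0,"tz":0,"twist":0},
    {"tx":0,"ty":0,"tz":0,"twist":0},
  ],
)

```text
clock: 15.85
position: [0.5758, -0.0813, 0.1363]
ee_rot: [2.522, 1.871, 0.002]
force: [0.3, -0.5, 0.5]
width: 0.498
gripper_force: 0.0
```

Run:
```python
from h import *
state()
```

```text
clock 15.85 TCP in box mm [  1.5 111.2 136.3] tool-y yaw deg -16.87 z [ 0.002 -0.    -1.   ] F [ 0.3 -0.5  0.5] w 45.8 g 0.0 q [-0.5   0.56  0.82  1.84 -0.49  0.96  0.23]
```

Request:
move_arm(
  motion=[
    {"tx":0,"ty":-0.001,"tz":0.002,"twist":0},
    {"tx":0,"ty":0,"tz":0,"twist":0},
    {"tx":0,"ty":0,"tz":0,"twist":0},
    {"tx":0,"ty":0,"tz":0,"twist":0},
    {"tx":0,"ty":0,"tz":0,"twist":0},
    {"tx":0,"ty":0,"tz":0,"twist":0},
    {"tx":0,"ty":0,"tz":0,"twist":0},
  ],
  gripper=1,
)

```text
clock: 16.55
position: [0.5752, -0.0805, 0.1333]
ee_rot: [2.521, 1.872, 0.002]
force: [4.9, -1.8, -0.7]
width: 0.13
gripper_force: 10.0
```

Run:
```python
from h import *
b=state()
r=np.array([b[1]-45,b[2]+19-53]);a=np.arctan2(r[1],r[0]);L=np.hypot(*r);print(L,np.degrees(a))
t=np.linspace(a,np.radians(150.8),18); P=L/1000*np.c_[np.cos(t),np.sin(t)]
print(np.diff(P,axis=0).round(4).tolist())
```

```text
clock 16.55 TCP in box mm [  0.6 111.8 133.3] tool-y yaw deg -16.81 z [ 0.002 -0.001 -1.   ] F [ 4.9 -1.8 -0.7] w 11.9 g 10.0 q [-0.5   0.56  0.81  1.84 -0.49  0.95  0.23]
119.69776783191082 56.07648885991753
[[-0.01, 0.006], [-0.0105, 0.005], [-0.0109, 0.004], [-0.0113, 0.0029], [-0.0115, 0.0018], [-0.0116, 0.0007], [-0.0116, -0.0005], [-0.0115, -0.0016], [-0.0113, -0.0027], [-0.011, -0.0038], [-0.0106, -0.0048], [-0.0101, -0.0058], [-0.0094, -0.0068], [-0.0087, -0.0077], [-0.008, -0.0085], [-0.0071, -0.0092], [-0.0062, -0.0099]]
```

Gripped (11.9 mm). Reverse arc.

Request:
move_arm(
  motion=[
    {"tx":-0.01,"ty":0,"tz":-0.006,"twist":0},
    {"tx":-0.0105,"ty":0,"tz":-0.005,"twist":0},
    {"tx":-0.0109,"ty":0,"tz":-0.004,"twist":0},
    {"tx":-0.0113,"ty":0,"tz":-0.0029,"twist":0},
    {"tx":-0.0115,"ty":0,"tz":-0.0018,"twist":0},
    {"tx":-0.0116,"ty":0,"tz":-0.0007,"twist":0},
    {"tx":-0.0116,"ty":0,"tz":0.0005,"twist":0},
    {"tx":-0.0115,"ty":0,"tz":0.0016,"twist":0},
    {"tx":-0.0113,"ty":0,"tz":0.0027,"twist":0},
  ],
)

```text
clock: 17.45
position: [0.5466, -0.1761, 0.149]
ee_rot: [2.52, 1.873, 0.003]
force: [7.7, 0.3, -4.1]
width: 0.13
gripper_force: 10.0
```

Request:
move_arm(
  motion=[
    {"tx":-0.011,"ty":0,"tz":0.0038,"twist":0},
    {"tx":-0.0106,"ty":0,"tz":0.0048,"twist":0},
    {"tx":-0.0101,"ty":0,"tz":0.0058,"twist":0},
    {"tx":-0.0094,"ty":0,"tz":0.0068,"twist":0},
    {"tx":-0.0087,"ty":0,"tz":0.0077,"twist":0},
    {"tx":-0.008,"ty":0,"tz":0.0085,"twist":0},
    {"tx":-0.0071,"ty":0,"tz":0.0092,"twist":0},
    {"tx":-0.0062,"ty":0,"tz":0.0099,"twist":0},
    {"tx":0,"ty":0,"tz":0,"twist":0},
    {"tx":0,"ty":0,"tz":0,"twist":0},
  ],
)

```text
clock: 18.45
position: [0.5264, -0.244, 0.0923]
ee_rot: [2.52, 1.873, 0.003]
force: [6.5, -1.0, -2.3]
width: 0.13
gripper_force: 10.0
```

Run:
```python
from h import *
state()
```

```text
clock 18.45 TCP in box mm [  0.8 -58.8  92.3] tool-y yaw deg -16.77 z [ 0.002 -0.    -1.   ] F [ 6.5 -1.  -2.3] w 12.0 g 10.0 q [-0.17  0.6   0.76  1.88 -0.54  0.87  0.56]
```

Back at the shut position. Next: press 2 mm down, release with a wide opening, rise, and move clear.

Request:
move_arm(
  motion=[
    {"tx":0,"ty":0,"tz":0.002,"twist":0},
    {"tx":0,"ty":0,"tz":0,"twist":0},
  ],
)

```text
clock: 18.65
position: [0.5263, -0.2445, 0.0911]
ee_rot: [2.52, 1.872, 0.003]
force: [4.2, -0.3, 5.0]
width: 0.127
gripper_force: 10.0
```

Request:
move_arm(
  motion=[
    {"tx":0,"ty":0,"tz":0,"twist":0},
    {"tx":0,"ty":0,"tz":0,"twist":0},
    {"tx":0,"ty":0,"tz":0,"twist":0},
    {"tx":0,"ty":0,"tz":0,"twist":0},
    {"tx":0,"ty":0,"tz":0,"twist":0},
    {"tx":0,"ty":0,"tz":0,"twist":0},
    {"tx":0,"ty":0,"tz":-0.02,"twist":0},
    {"tx":0,"ty":0,"tz":-0.04,"twist":0},
    {"tx":0,"ty":0,"tz":-0.04,"twist":0},
    {"tx":0,"ty":0,"tz":-0.04,"twist":0},
    {"tx":0,"ty":0,"tz":-0.02,"twist":0},
  ],
  gripper=-0.2,
)

```text
clock: 19.75
position: [0.5254, -0.2452, 0.2535]
ee_rot: [2.52, 1.87, 0.003]
force: [-0.2, -0.2, -0.4]
width: 0.602
gripper_force: 0.0
```

Request:
move_arm(
  motion=[
    {"tx":-0.03,"ty":-0.01,"tz":0,"twist":0},
    {"tx":-0.04,"ty":-0.01,"tz":0,"twist":0},
    {"tx":-0.04,"ty":-0.01,"tz":0,"twist":0},
    {"tx":-0.04,"ty":-0.01,"tz":0,"twist":0},
    {"tx":-0.03,"ty":-0.01,"tz":0,"twist":0},
    {"tx":0,"ty":0,"tz":0,"twist":0},
    {"tx":0,"ty":0,"tz":0,"twist":0},
  ],
)

```text
clock: 20.45
position: [0.4241, -0.4025, 0.2501]
ee_rot: [-2.524, -1.87, -0.0]
force: [0.3, 0.5, 0.3]
width: 0.6
gripper_force: 0.0
```

Run:
```python
from h import *
state()
vis=[]
for n in C:
    im=arm.get_image(n)[:,:,::-1]; x0,y0=proj(n,box2w([[0,0,.07]],*POSE))[0].astype(int)-50
    print(n,[(np.round(np.array(d["point"])*[560,420],1).tolist(),round(d["conf"],2)) for d in arm.place_of(n,"hv_tab")])
    vis.append(cv2.resize(im[y0:y0+100,x0:x0+100],None,fx=4,fy=4,interpolation=cv2.INTER_CUBIC))
cv2.imwrite("pics/crop6.png",np.hstack(vis))
```

```text
clock 20.45 TCP in box mm [ -51.6 -240.   250.1] tool-y yaw deg -16.93 z [ 0.  0. -1.] F [0.3 0.5 0.3] w 55.2 g 0.0 q [ 0.06  0.45  0.9   1.69 -0.37  1.19  0.75]
top [([366.3, 111.1], 0.91), ([410.2, 337.3], 0.88), ([367.4, 222.4], 0.87)]
side [([397.9, 125.4], 0.85), ([300.4, 138.5], 0.84), ([204.4, 133.1], 0.72)]
```

View pics/crop6.png

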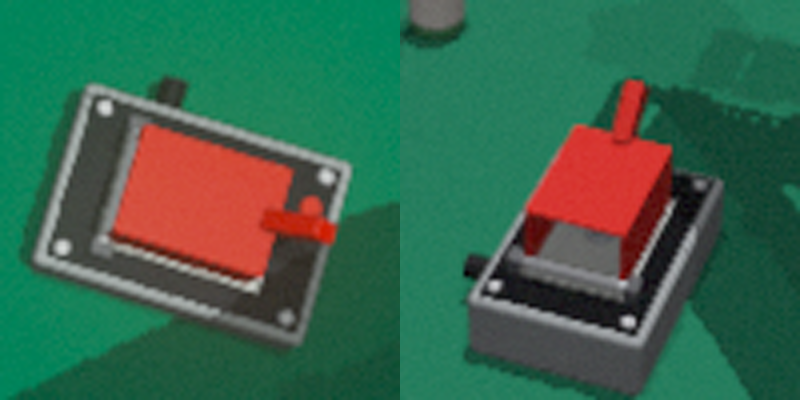

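The red hood is shut as at the start: its tab is at (367,222) in the top view and (300,139) in the side view. The arm is clear, so I'm handing in.

```bash
python3 -c "
from cell import arm
print(arm.sign_off())"
```

```text
the job is handed in; nothing more can be done
None
```

I opened the red hood, pushed the toggle to its stop on the hinge side, shut the hood again and handed the job in at about 20.5 s; the yellow-hooded box was not touched, and the hand-in returned no verdict.

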